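# Load the discharge-tube cradle and fit its keeper bar

## Robot

A 6-joint arm with a two-finger parallel gripper is mounted at the origin on the work surface. World frame = base frame: x ahead of the robot, y to its left, z up, the work surface at z = 0. Lengths are in m, angles in rad, forces in N, time in s.
With the tool pointing down it reaches from about 0.3 to 0.85 m from the base axis. Payload 5.4 kg.
Tool frame: the origin (TCP) lies midway between the tips of the shut fingers; the grasp point (between the pads) lies 19 mm behind it (arm.hold_point_z is the distance from the TCP to the grasp point, in m); z points along the fingers, y is the line along which they close (so a half turn about z gives the same grasp; the last joint's range is limited). The gripper opens to 85 mm and grips with 20 to 120 N. Pads are 22 mm wide; open, the fingers measure 114 mm over their backs; the gripper's body (76 mm by 85 mm) begins 54 mm behind the grasp point. The pads swing forward as they close: fully open they stand 13 mm farther back than shut.
Start: joints at [-1.366, 0.158, 1.597, -0, 1.386, -0.21], TCP at [0.232, -0.526, 0.231] pointing down, gripper open.
Joint ranges: [-2.91, 2.91], [-0.94, 2.29], [0.18, 2.7], [-1.29, 4.43], [0.17, 2.64], [-3, 3]. Speed limits (rad/s): [2.57, 2.57, 3.14, 3.14, 3.14, 3.14].

## Interface

Orientations are given as a rotation vector (axis times angle).
In Python, from cell import arm gives the robot as it stands.
- The arm moves only by the tool step_arm, never from a script. Its argument "series" is a list of rows, each a list of 3 entries, a list of its own where there are three numbers: the opening, from -1 (shut) to 1 (fully open), so that 0 is half open, then the shift along the tool's x, y, z in units of 0.4 m (1.0 is 0.4 m), then the turn, a rotation vector about the tool's x, y, z in units of 0.12 rad (1.0 is 0.12 rad). In form: [[fingers, [x, y, z], [ax, ay, az]], ...]. A call has 1 to 20 rows; each row shifts and turns the commanded pose from where the row before left it, along the tool's axes as they then stand; what a row does not reach is not made up. A row lasts 1/8 s, in which the tool goes at most 62.5 mm and 10.7 degrees, less where a joint would pass 70% of its speed; a pose out of reach is approached as far as the arm can. A call with a number of a shift or a turn outside -1 to 1 is refused whole. A call with a gripper value outside its range is refused whole. The fingers move at their own pace and stop on an object; "newtons" is the grip in N (left out, the last holds). Time passes only in rows, so rows that do not move let the fingers close. It gives the time, the measured TCP pose, the force, the opening and the grip force at its end, in the units of the state.
- arm.observe(): the state, without advancing time (a new reading comes with each control period).
- arm.read_camera(name): name is "side" or "top"; returns the picture (480x640x3 uint8, red, green, blue); there is no depth.
- arm.camera_info(name): a dict with "fov_y" (degrees; the focal length in pixels is half the picture's height over the tangent of half this angle, whatever the lens; pixels are square), "cx", "cy" (the principal point, pixels), "cam_to_world" (4x4, takes a point from camera to world coordinates). Camera axes: x right, y down, z forward; pixel columns grow to the right and rows downward; lengths in m; the calibration is good to about 2 mm. A picture is of the moment at which its call begins. camera_info takes no time and is no camera call.
- arm.close_job(): hands the job in; it is judged then, once.
The state is a dict: "time_s": time; "joint_positions": joint angles; "qvel": joint speeds; "effort": joint torques, N m; "tool_pos": TCP position; "ee_rot": TCP orientation; "contact_force": force on the tool from outside, world axes, zero at the start; "torque": the same for the moment, N m; "finger_gap": finger opening in m; "grasp_force": force on a finger pad.
Only numpy, scipy, OpenCV 4.12 (cv2) and the standard library are available. Lean on these libraries where they do the work, as an engineer would, in place of code of your own. Each camera call takes 0.05 s, during which the arm holds its last target. There are 200 camera calls.

## Task

Load the discharge-tube cradle: lift its aluminium keeper bar off the two studs and lay it flat on the clear strip of desk just beyond the cradle, then take every glass tube from the plywood tray, lay each in its own seat on the cradle's white V-yokes and roll it there until you feel the flat of its black end caps drop home flush on one wall of the V (either wall), so that the tube lies low. When all the tubes are home, put the keeper bar back, level over both studs and lowered flush onto their shoulders, never forcing it down on the glass tubes. Leave the other loose things on the desk alone.

Things in the scene. Friction and masses are not known exactly. Their poses are not given: they have to be found in the camera images.
- tube1_mid (a point): A glass discharge tube to load (two or three are present). Point: on its axis, midway; y along the tube, z the outward normal of its flat. 104 mm long; clear glass middle 52 mm long, 38 mm across (grip here, 30 to 60 N); a slippery black cap 26 mm long, 52 mm across, at each end, both with a D-flat 19 mm from the axis (7 mm deep, 35 mm wide) in one plane. About 0.18 kg.
- tube2_mid (a point): Second glass tube, same kind and axes as the first; only its starting roll differs. At the start every tube lies along the tray's y in one of its three places, axis 62 mm above the desk, its flat turned anywhere in the upper half.
- tube3_mid (a point): Third glass tube, same kind and axes as the first. An absent tube has no pose (None).
- cradle: The tube cradle, fixed: black base 100 x 440 x 12 mm with six white slippery V-yokes in a row, two per seat, and two end posts. Origin: centre of its underside; y along the row. The yokes are 12 mm thick and 80 mm wide; V walls at 45 degrees meet 30 mm above the desk and rise to 63 mm. A seat's yokes stand 39 mm either side of its middle: 66 mm clear for fingers. Desk beyond it (+x) is clear for 100 mm.
- seat1 (a point): Seat 1 of 3, 116 mm toward -y of the cradle: where a tube's middle lies while its round caps bear on both V walls, 66.8 mm above the desk. Axes as the cradle's; a tube lies along y, either end first; any tube in any seat. With a flat home on a wall the axis sits 5 mm lower and 5 mm toward that wall, the flat's normal 135 degrees from straight up.
- seat2 (a point): Seat 2 of 3, at the cradle's middle; like seat 1. A tube let go within about 8 degrees of home drops home by itself; otherwise it stays high and has to be rolled on.
- seat3 (a point): Seat 3 of 3, 116 mm toward +y of the cradle; like seat 1.
- stud1 (a point): Foot of the brass stud at the cradle's -y end, 195 mm from its middle, centred on the flat shoulder of a black post 26 mm across, 89.4 mm above the desk. The stud is 12 mm across and stands 30 mm above the shoulder, its top 8 mm tapered to 5 mm.
- stud2 (a point): Foot of the stud at the cradle's +y end; like stud 1.
- keeper_grip (a point): Keeper bar, loose, at the start home on the studs: aluminium strip 46 x 430 x 8 mm, 0.35 kg, with 15 mm holes 195 mm either side along its y, and a black handle bar above its middle (legs 48 mm either side). Point: centre of the handle bar (16 mm in x, 120 in y, 14 high), 48 mm above the strip's underside. Home: 137.4 mm above the desk, either end first; it clears tubes lying home by 1.5 mm.
- tray: Plywood storage tray, fixed: 290 x 104 mm, three V-notched places 90 mm apart along its x; tubes lie along its y. Origin at the centre of its underside; ribs 53 mm high.
- book: Thick orange book, 194 x 138 x 24 mm, heavy and fixed, at the side opposite the tray; origin at the centre of its underside. 
- choke: Toroid choke, green ring wound with black wire, 75 mm across, loose on the desk beyond the cradle: leave alone.
- driver: Screwdriver, 170 mm long, loose in front of the cradle: leave alone.
- flux: Small amber jar, 44 mm across, 75 mm high, loose beyond the cradle: leave alone.
- tape: Roll of white tape, 84 mm across, 19 mm high, loose beyond the cradle: leave alone.
Things that resemble listed ones, but are neither listed nor needed, are in the scene too. Leave any turquoise look-alike of the part that bears tube1_mid alone.

How it is judged:
By the outcome, as a careful person would: the job done as asked, in the order asked, and still so for the second after the job is handed in, with the robot touching nothing.
Of tube1, tube2, tube3 only 2 to 3 are there at a start; the rules pass over those that are not, and their reading is None.
At some moment in a run one of keeper may be knocked a few centimetres aside while the robot is not near it.
Once in a run the grip may slacken for a moment while it holds something.
It also fails if it takes over 210 s, if anything falls off the work surface, if the arm or the gripper's body presses on something with over 40 N, if the wrist force passes 120 N, or if a joint passes its speed limit or range.

## Working session

There is one attempt and no reset: what is moved stays moved. The work goes in short steps, Python scripts to look and compute and a tool call to move; the robot and the scene stay as the last step left them, time stands still between calls to the robot, and variables do not carry over. Pictures are saved under pics/ and viewed, at most 14 in all, crops included, and the job is handed in when it is done.

Besides the shell and the picture viewer there is one more tool, called after "Request:" by a JSON object that holds its "op" and its "data". step_arm: Moves the arm, as the interface text tells. Its arguments: {"type":"object","properties":{"series":{"type":"array"},"newtons":{"type":"number"}},"required":["series"]}

```bash
ls; mkdir -p pics; python3 - <<'E'
from cell import arm
import cv2,numpy as np
np.set_printoptions(precision=4,suppress=True)
for n in("top","side"):
    i=arm.camera_info(n);print(n,i)
    cv2.imwrite(f"pics/{n}0.png",arm.read_camera(n)[:,:,::-1])
print(arm.observe(),arm.hold_point_z)
E
```

```text
pics
top {'fov_y': 42.79955492361973, 'cx': 326.56348720539216, 'cy': 237.54630172487373, 'cam_to_world': array([[-0.0178, -0.9875,  0.1565,  0.3116],
       [-0.9996,  0.0213,  0.0206, -0.0674],
       [-0.0237, -0.1561, -0.9875,  1.6381],
       [ 0.    ,  0.    ,  0.    ,  1.    ]])}
side {'fov_y': 53.92008439530875, 'cx': 311.49925107329494, 'cy': 231.50589340250437, 'cam_to_world': array([[-0.9687, -0.1644,  0.1858,  0.2685],
       [-0.2474,  0.6964, -0.6737,  0.8603],
       [-0.0186, -0.6986, -0.7153,  1.0826],
       [ 0.    ,  0.    ,  0.    ,  1.    ]])}
{'time_s': 0.1, 'joint_positions': array([-1.366 ,  0.159 ,  1.5981, -0.    ,  1.3862, -0.2101]), 'qvel': array([ 0.0006, -0.0013, -0.0026,  0.0002, -0.0005, -0.0003]), 'effort': array([  0.0005, -39.6988, -33.2339,  -0.0001,   0.0042,  -0.    ]), 'tool_pos': array([ 0.2316, -0.5257,  0.2304]), 'ee_rot': array([-3.0725, -0.6467,  0.    ]), 'contact_force': array([-0.0227, -0.1626, -0.3794]), 'torque': array([-0.0179,  0.0001, -0.0023]), 'grasp_force': 0.0, 'finger_gap': 0.08540191544312835} 0.0187
```

View pics/top0.png

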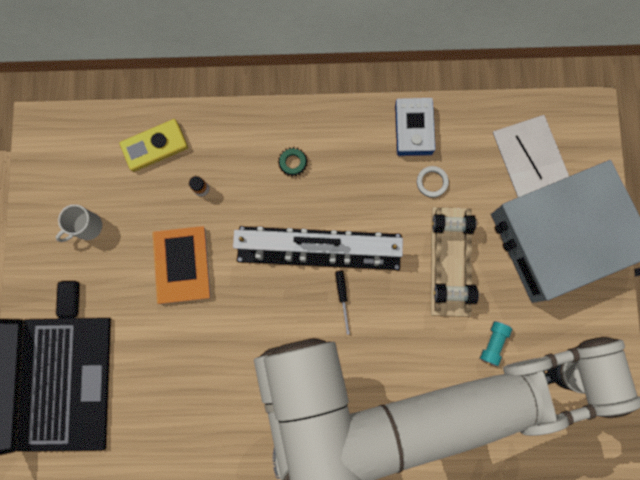

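View pics/side0.png

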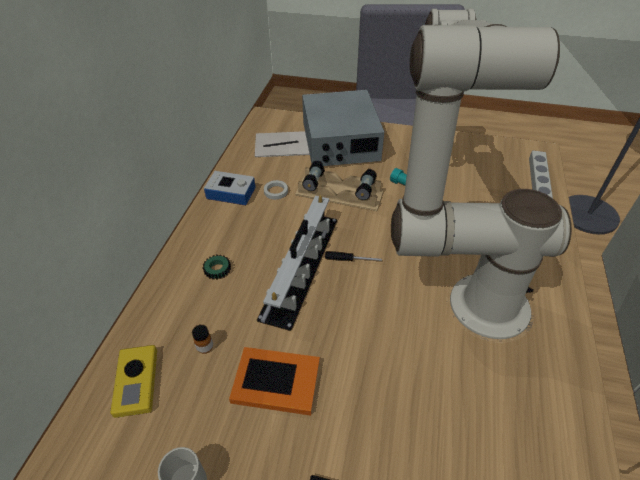

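```bash
cat > h.py <<'E'
import numpy as np,cv2
from cell import arm
from scipy.spatial.transform import Rotation as R
np.set_printoptions(precision=4,suppress=True)
def cam(n):
    i=arm.camera_info(n);return 240/np.tan(np.radians(i["fov_y"]/2)),i["cx"],i["cy"],np.array(i["cam_to_world"])
def ray(n,u,v):
    f,cx,cy,T=cam(n);return T[:3,3],T[:3,:3]@np.array([(u-cx)/f,(v-cy)/f,1])
def plane(n,u,v,z):
    o,d=ray(n,u,v);return o+d*(z-o[2])/d[2]
def proj(n,p):
    f,cx,cy,T=cam(n);q=T[:3,:3].T@(np.array(p)-T[:3,3]);return np.array([cx+f*q[0]/q[2],cy+f*q[1]/q[2]])
def tri(a,b):
    (o1,d1),(o2,d2)=ray("top",*a),ray("side",*b)
    s=np.linalg.lstsq(np.c_[d1,-d2],o2-o1,rcond=None)[0];p,q=o1+d1*s[0],o2+d2*s[1]
    return (p+q)/2,np.linalg.norm(p-q)
def crop(n,x0,y0,x1,y1,k,name,img=None):
    im=arm.read_camera(n)[:,:,::-1] if img is None else img
    cv2.imwrite(f"pics/{name}.png",cv2.resize(im[y0:y1,x0:x1],None,fx=k,fy=k,interpolation=cv2.INTER_CUBIC))
def st():
    s=arm.observe();r=R.from_rotvec(s["ee_rot"]).as_matrix()
    print(s["time_s"],"p",s["tool_pos"],"x",r[:,0],"z",r[:,2],"F",s["contact_force"],"gap",s["finger_gap"],s["grasp_force"],"q",s["joint_positions"])
E
python3 - <<'E'
from h import *
crop("top",225,200,485,330,3,"tc",cv2.imread("pics/top0.png"))
crop("side",255,150,395,335,3.2,"sc",cv2.imread("pics/side0.png"))
E
```

```text
(no output)
```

View pics/tc.png

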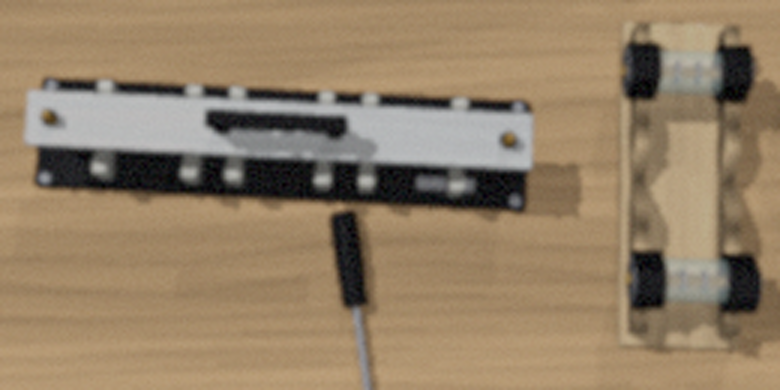

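View pics/sc.png

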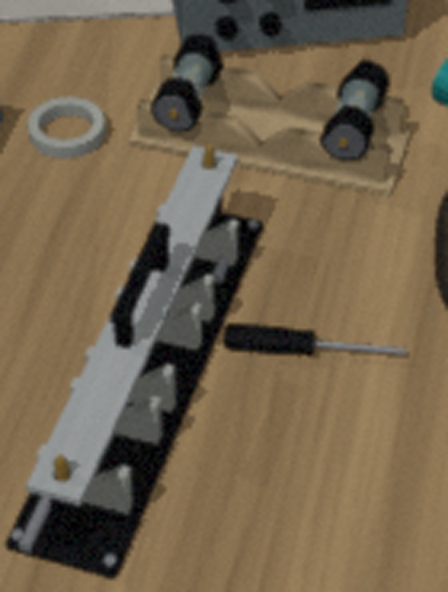

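```bash
python3 - <<'E'
from h import *
A={n:np.mean([arm.read_camera(n)[:,:,::-1].astype(float) for _ in range(8)],0) for n in("top","side")}
np.savez("avg0.npz",**A)
g=lambda im:np.clip(im*2.2,0,255).astype(np.uint8)
def c(n,x0,y0,w,h,W,H): return cv2.resize(g(A[n])[y0:y0+h,x0:x0+w],(W,H),interpolation=cv2.INTER_CUBIC)
row1=np.hstack([c("side",298,155,32,40,320,300) if 0 else c("side",298,158,40,40,300,300),c("side",350,165,40,40,300,300)])
row2=np.hstack([c("top",428,205,54,40,300,222),c("top",428,273,54,40,300,222)])
cv2.imwrite("pics/d.png",np.vstack([row1,row2]))
# studs: brass in HSV, top and side
for n in A:
    hsv=cv2.cvtColor(np.clip(A[n],0,255).astype(np.uint8),cv2.COLOR_BGR2HSV)
    box=(225,225,410,275) if n=="top" else (262,190,345,330)
    for nm,m in(("brass",(hsv[...,1]>110)&(hsv[...,0]<25)&(hsv[...,2]>50)),("white",(hsv[...,1]<50)&(hsv[...,2]>150)),("dark",hsv[...,2]<45)):
        mm=np.zeros_like(m,np.uint8);x0,y0,x1,y1=box if nm!="dark" else ((425,205,485,310) if n=="top" else (298,155,390,215))
        mm[y0:y1,x0:x1]=m[y0:y1,x0:x1]
        k,l,s,ce=cv2.connectedComponentsWithStats(mm)
        print(n,nm,[(np.round(ce[i],1).tolist(),s[i].tolist()) for i in range(1,k) if s[i,4]>=5])
E
```

```text
top brass [([241.1, 238.9], [240, 238, 3, 3, 8]), ([394.1, 246.1], [393, 245, 3, 3, 8])]
top white [([316.8, 241.6], [233, 226, 170, 30, 2347]), ([318.0, 250.6], [315, 250, 7, 2, 12]), ([340.5, 251.6], [338, 251, 6, 2, 10]), ([257.5, 255.5], [256, 255, 4, 2, 8]), ([287.2, 257.2], [286, 256, 4, 3, 8]), ([302.3, 257.6], [301, 257, 4, 2, 7]), ([332.0, 259.5], [331, 259, 3, 2, 6]), ([346.5, 259.8], [345, 259, 4, 3, 10]), ([376.8, 261.4], [375, 261, 5, 2, 9])]
top dark [([439.1, 223.6], [434, 215, 10, 18, 148]), ([469.7, 224.3], [464, 216, 11, 18, 152]), ([441.1, 293.1], [436, 284, 10, 19, 149]), ([472.1, 294.6], [465, 285, 13, 19, 168])]
side brass [([320.0, 198.3], [319, 195, 3, 7, 19]), ([327.8, 213.3], [326, 210, 5, 7, 14]), ([335.9, 213.5], [332, 211, 9, 6, 22]), ([333.8, 229.6], [332, 227, 5, 7, 8]), ([327.8, 245.2], [325, 242, 6, 8, 13]), ([329.0, 259.0], [327, 259, 5, 1, 5]), ([340.0, 260.0], [336, 260, 9, 1, 9]), ([317.8, 267.3], [317, 266, 3, 4, 6]), ([316.2, 272.8], [315, 271, 4, 5, 8]), ([312.0, 282.2], [310, 278, 5, 9, 13]), ([273.7, 296.0], [272, 293, 4, 7, 23])]
side white [([314.4, 209.9], [311, 203, 8, 15, 31]), ([320.4, 211.4], [317, 204, 9, 15, 28]), ([284.3, 273.8], [275, 258, 19, 35, 189]), ([288.5, 281.6], [281, 262, 18, 37, 73]), ([270.2, 301.0], [269, 300, 3, 3, 5]), ([278.4, 302.8], [278, 302, 2, 3, 5])]
side dark [([325.5, 158.4], [322, 155, 8, 8, 47]), ([339.2, 157.6], [336, 155, 7, 7, 42]), ([318.0, 165.9], [310, 161, 14, 15, 92]), ([370.0, 174.4], [361, 169, 15, 15, 85]), ([311.9, 179.9], [304, 175, 14, 16, 87]), ([364.9, 188.2], [356, 183, 16, 16, 87])]
```

View pics/d.png

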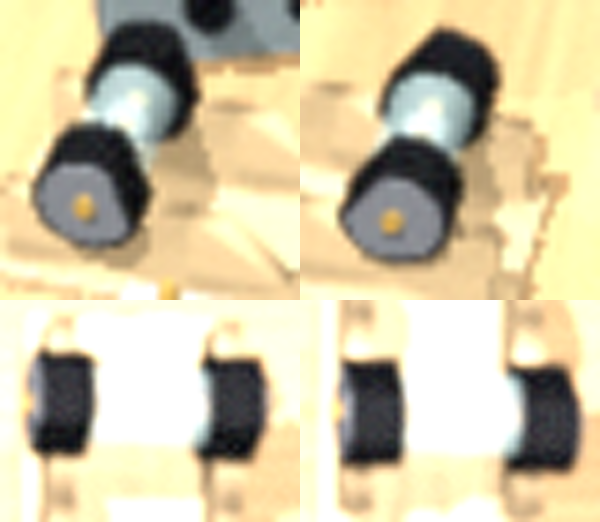

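```bash
cat > face.py <<'E'
from h import *
def face(img,c,yax,seed_r=0.030):
    # c: face centre (world), yax: unit tube direction toward side camera; prints gray radius vs angle from up (toward +x positive)
    ex=np.cross(yax,[0,0,1.]);ex/=np.linalg.norm(ex)   # horizontal in face, +x
    if ex[0]<0: ex=-ex
    N=240;s=np.linspace(-.036,.036,N)
    m=np.array([[proj("side",c+ex*a+np.array([0,0,1])*-b) for a in s] for b in s],np.float32)
    w=cv2.remap(img.astype(np.float32),m[...,0],m[...,1],cv2.INTER_CUBIC)
    return w
E
python3 - <<'E'
from face import *
A=np.load("avg0.npz")
P={}
for n,a,b in(("A",(439.1,223.6),(469.7,224.3)),("B",(441.1,293.1),(472.1,294.6))):
    p,q=plane("top",*a,.062),plane("top",*b,.062);d=(p-q)/np.linalg.norm(p-q);mid=(p+q)/2
    print(n,"mid",mid,"len",np.linalg.norm(p-q),"dir",d);P[n]=(mid,d)
for nm,a,b in(("stud1",(394.1,246.1),(320.,198.3)),("stud2",(241.1,238.9),(273.7,296.))):
    print(nm,tri(a,b),plane("top",*a,.115),plane("side",*b,.112))
for u,v in((225+50/3,200+84/3),(225+45/3,200+178/3),(225+519/3,200+104/3),(225+516/3,200+203/3)): print("screw",plane("top",u,v,.013))
for n,b in(("choke",(293,161)),("tape",(433,182)),("flux",(198,185)),("driver",(342,287)),("bookc",(181,265))): print(n,plane("top",*b,.02))
ims=[]
for n in P:
    mid,d=P[n];c=mid+d*.052
    print(n,"face px",proj("side",c))
    w=face(A["side"],c,d);ims.append(np.clip(w*2.2,0,255).astype(np.uint8))
cv2.imwrite("pics/f.png",cv2.resize(np.hstack(ims),None,fx=1.5,fy=1.5))
E
```

```text
A mid [ 0.5901 -0.3679  0.062 ] len 0.07922571121085077 dir [0.0454 0.999  0.    ]
B mid [ 0.4086 -0.3643  0.062 ] len 0.07883708495801156 dir [0.0678 0.9977 0.    ]
stud1 (array([ 0.5305, -0.2052,  0.1059]), np.float64(0.0031549806858065534)) [ 0.5277 -0.2046  0.115 ] [ 0.5305 -0.1986  0.112 ]
stud2 (array([0.5585, 0.1829, 0.1013]), np.float64(0.004186265537406449)) [0.5542 0.1803 0.115 ] [0.5574 0.1903 0.112 ]
screw [0.6003 0.1955 0.013 ]
screw [0.5151 0.1996 0.013 ]
screw [ 0.5729 -0.2253  0.013 ]
screw [ 0.4841 -0.2194  0.013 ]
choke [0.7818 0.0543 0.02  ]
tape [ 0.7139 -0.3241  0.02  ]
flux [0.7206 0.3143 0.02  ]
driver [ 0.435  -0.0721  0.02  ]
bookc [0.5022 0.3566 0.02  ]
A face px [310.3671 183.9638]Traceback (most recent call last):
  File "<stdin>", line 15, in <module>
  File "face.py", line 7, in face
    m=np.array([[proj("side",c+ex*a+np.array([0,0,1])*-b) for a in s] for b in s],np.float32)
                 ~~~~^^^^^^^^^^^^^^^^^^^^^^^^^^^^^^^^^^^^
  File "h.py", line 12, in proj
    f,cx,cy,T=cam(n);q=T[:3,:3].T@(np.array(p)-T[:3,3]);return np.array([cx+f*q[0]/q[2],cy+f*q[1]/q[2]])
              ~~~^^^
  File "h.py", line 6, in cam
    i=arm.camera_info(n);return 240/np.tan(np.radians(i["fov_y"]/2)),i["cx"],i["cy"],np.array(i["cam_to_world"])
ValueError: time passes only in moves, steps and waits
```

```bash
sed -i 's/^def cam(n):/import functools\n@functools.lru_cache\ndef cam(n):/' h.py; python3 - <<'E'
from face import *
A=np.load("avg0.npz");ims=[]
d=np.array([.05,.9987,0]);cs=[]
hsv=None
for n,px in(("A",(298+83/7.5,158+207/7.5)),("B",(350+(391-300)/7.5,165+221/7.5))):
    # pin pixel -> on plane y of face; axis z .062
    c=plane("side",*px,.062);print(n,"pin at",c, "-> mid",c-d*.055)
    w=face(A["side"],c,d);cs.append(c);ims.append(np.clip(w*2.2,0,255).astype(np.uint8))
cv2.imwrite("pics/f.png",cv2.resize(np.hstack(ims),None,fx=1.5,fy=1.5))
E
```

```text
A pin at [ 0.5946 -0.3067  0.062 ] -> mid [ 0.5918 -0.3617  0.062 ]
B pin at [ 0.4145 -0.3026  0.062 ] -> mid [ 0.4117 -0.3575  0.062 ]
```

View pics/f.png

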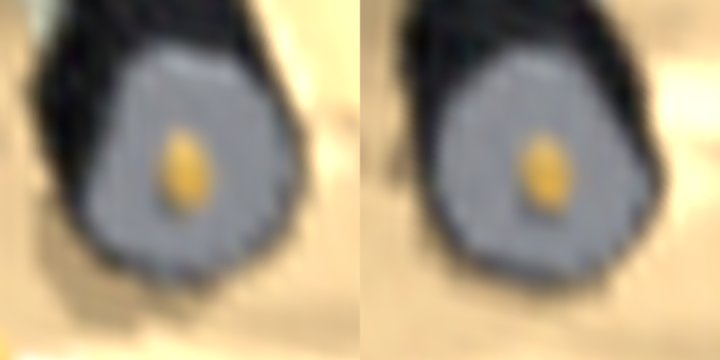

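Request:
{"op": "step_arm", "data": {"series": [[0.2,[0,0,0],[0,0,-0.905]],[0.2,[0,0,0],[0,0,-0.905]],[0.2,[0,0,0],[0,0,-0.905]],[0.2,[0,0,0],[0,0,-0.905]],[0.2,[0,0,0],[0,0,-0.905]],[0.2,[0,0,0],[0,0,-0.905]],[0.2,[0,0,0],[0,0,-0.905]],[0.2,[0,0,0],[0,0,-0.905]],[0.2,[0,0,0],[0,0,-0.905]],[0.2,[0,0,0],[0,0,-0.905]],[0.2,[0.122,0.063,0],[0,0,0]],[0.2,[0.122,0.063,0],[0,0,0]],[0.2,[0.122,0.063,0],[0,0,0]],[0.2,[0.122,0.063,0],[0,0,0]],[0.2,[0.122,0.063,0],[0,0,0]],[0.2,[0.122,0.063,0],[0,0,0]],[0.2,[0.122,0.063,0],[0,0,0]],[0.2,[0.122,0.063,0],[0,0,0]],[0.2,[0.122,0.063,0],[0,0,0]],[0.2,[0.122,0.063,0],[0,0,0]]]}}

```text
time_s: 3.4
tool_pos: [0.5181, -0.0554, 0.2316]
ee_rot: [2.297, 2.142, 0.0]
contact_force: [0.6, 0.5, 0.5]
finger_gap: 0.0512
grasp_force: 0.0
```

Request:
{"op": "step_arm", "data": {"series": [[0.2,[0.057,0.028,0],[0,0,0]],[0.2,[0.057,0.028,0],[0,0,0]],[0.2,[0,0,0.1],[0,0,0]],[0.2,[0,0,0.1],[0,0,0]],[0.2,[0,0,0.06],[0,0,0]],[0.2,[0,0,0.026],[0,0,0]],[0.2,[0,0,0],[0,0,0]],[-1,[0,0,0],[0,0,0]],[-1,[0,0,0],[0,0,0]],[-1,[0,0,0],[0,0,0]],[-1,[0,0,0],[0,0,0]],[-1,[0,0,0],[0,0,0]]], "newtons": 20}}

```text
time_s: 4.9
tool_pos: [0.5438, -0.0134, 0.1182]
ee_rot: [2.296, 2.141, 0.002]
contact_force: [1.2, 0.4, 4.8]
finger_gap: 0.0155
grasp_force: 23.6
```

```bash
python3 - <<'E'
from h import *
st();crop("side",230,120,390,340,2.6,"s1")
E
```

```text
4.9 p [ 0.5438 -0.0134  0.1182] x [ 0.07    0.9976 -0.0004] z [ 0.0027 -0.0006 -1.    ] F [1.2338 0.4278 4.8144] gap 0.015456755855351086 23.561508357524872 q [-0.2469  0.1931  1.7926  0.0001  1.1531 -0.1769]
```

View pics/s1.png

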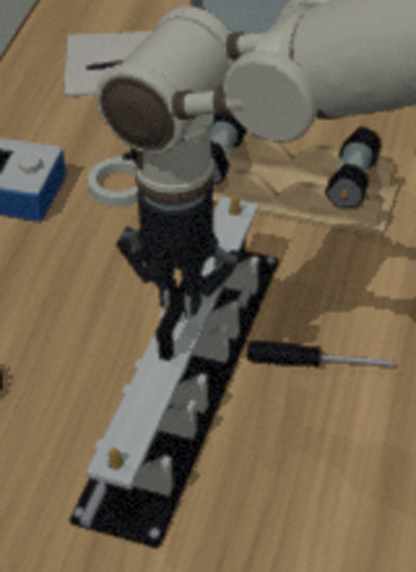

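Request:
{"op": "step_arm", "data": {"series": [[-1,[0,0,0],[0,0,0]],[-1,[0,0,-0.03],[0,0,0]],[-1,[0,0,-0.06],[0,0,0]],[-1,[0,0,-0.06],[0,0,0]],[-1,[0,0,0],[0,0,0]]], "newtons": 60}}

```text
time_s: 5.58
tool_pos: [0.5435, -0.0133, 0.1785]
ee_rot: [2.296, 2.141, 0.002]
contact_force: [1.0, 0.2, -2.8]
finger_gap: 0.0149
grasp_force: 59.3
```

Request:
{"op": "step_arm", "data": {"series": [[-1,[0,0.08,0],[0,0,0]],[-1,[0,0.09,0],[0,0,0]],[-1,[0,0.08,0],[0,0,0]],[-1,[0,0,0.1],[0,0,0]],[-1,[0,0,0.1],[0,0,0]],[-1,[0,0,0.1],[0,0,0]],[-1,[0,0,0.05],[0,0,0]],[-1,[0,0,0.018],[0,0,0]],[-1,[0,0,0],[0,0,0]]]}}

```text
time_s: 6.7
tool_pos: [0.6431, -0.0202, 0.0305]
ee_rot: [2.297, 2.142, 0.001]
contact_force: [0.9, 0.4, -2.4]
finger_gap: 0.0149
grasp_force: 59.6
```

Request:
{"op": "step_arm", "data": {"series": [[-1,[0,0,0.003],[0,0,0]],[-1,[0,0,0.003],[0,0,0]],[-1,[0,0,0],[0,0,0]]]}}

```text
time_s: 7.08
tool_pos: [0.6438, -0.0204, 0.029]
ee_rot: [2.296, 2.141, 0.002]
contact_force: [-0.3, -0.0, 5.9]
finger_gap: 0.0148
grasp_force: 60.8
```

Request:
{"op": "step_arm", "data": {"series": [[-0.2,[0,0,0],[0,0,0]],[-0.2,[0,0,0],[0,0,0]],[-0.2,[0,0,0],[0,0,0]],[-0.2,[0,0,-0.06],[0,0,0]],[-0.2,[0,0,-0.14],[0,0,0]],[-0.2,[0,0,-0.14],[0,0,0]],[-0.2,[0,0,-0.14],[0,0,0]],[0.5,[-0.1273,-0.075,0],[0,0,0]],[0.5,[-0.1273,-0.075,0],[0,0,0]],[0.5,[-0.1273,-0.075,0],[0,0,0]],[0.5,[-0.1273,-0.075,0],[0,0,0]],[0.5,[-0.1273,-0.075,0],[0,0,0]],[0.5,[-0.1273,-0.075,0],[0,0,0]],[0.5,[-0.1273,-0.075,0],[0,0,0]],[0.5,[0,0,0],[-1,0,0]],[0.5,[0,0,0],[-1,0,0]],[0.5,[0,0,0],[-1,0,0]],[0.5,[0,0,0],[-1,0,0]],[0.5,[0,0,0],[-1,0,0]],[0.5,[0,0,0],[-1,0,0]]], "newtons": 40}}

```text
time_s: 9.57
tool_pos: [0.408, -0.3611, 0.2196]
ee_rot: [1.853, 1.728, 0.653]
contact_force: [-0.2, 0.8, -0.2]
finger_gap: 0.0642
grasp_force: 0.0
```

```bash
cat >> h.py <<'E'
def go(g,out=True):
    """shift (tool units) that brings the grasp point to world point g, orientation kept"""
    s=arm.observe();r=R.from_rotvec(s["ee_rot"]).as_matrix();gp=s["tool_pos"]-r[:,2]*.0187
    u=r.T@(np.array(g)-gp)/.4;print("to",g,"units",u,"mm",np.linalg.norm(u)*400);return u
E
python3 - <<'E'
from h import *
st();go([.41,-.361,.062])
img=arm.read_camera("top")[:,:,::-1];crop("top",225,180,485,330,3,"t2",img)
E
```

```text
9.575 p [ 0.408  -0.3611  0.2196] x [ 0.0704  0.9975 -0.0014] z [ 0.6606 -0.0477 -0.7492] F [-0.1659  0.7683 -0.1541] gap 0.06420410061439878 0.0 q [-1.3359 -0.2215  2.1487  0.7847  1.1052 -1.5942]
to [0.41, -0.361, 0.062] units [ 0.0013 -0.2572  0.3454] mm 172.25295373189823
```

View pics/t2.png

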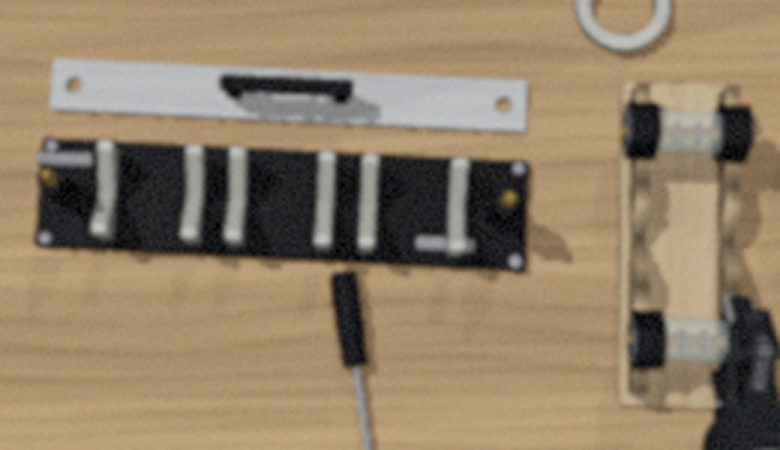

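Request:
{"op": "step_arm", "data": {"series": [[0.5,[0,-0.13,0],[0,0,0]],[0.5,[0,-0.127,0],[0,0,0]],[0.5,[0,0,0.14],[0,0,0]],[0.5,[0,0,0.1],[0,0,0]],[0.5,[0,0,0.07],[0,0,0]],[0.5,[0,0,0.042],[0,0,0]],[0.5,[0,0,0],[0,0,0]]]}}

```text
time_s: 10.5
tool_pos: [0.424, -0.3611, 0.0448]
ee_rot: [1.857, 1.734, 0.653]
contact_force: [-0.2, -0.3, 0.1]
finger_gap: 0.0641
grasp_force: 0.0
```

```bash
python3 - <<'E'
from h import *
st();go([.41,-.361,.062]);crop("side",280,100,440,230,3.6,"s3")
E
```

```text
10.5 p [ 0.424  -0.3611  0.0448] x [0.0679 0.9977 0.0021] z [ 0.6567 -0.0432 -0.7529] F [-0.172  -0.2702  0.1251] gap 0.06407712944493991 0.0 q [-1.294   0.1711  2.193   1.0319  0.8071 -1.9834]
to [0.41, -0.361, 0.062] units [-0.002   0.002  -0.0088] mm 3.685706507647244
```

View pics/s3.png

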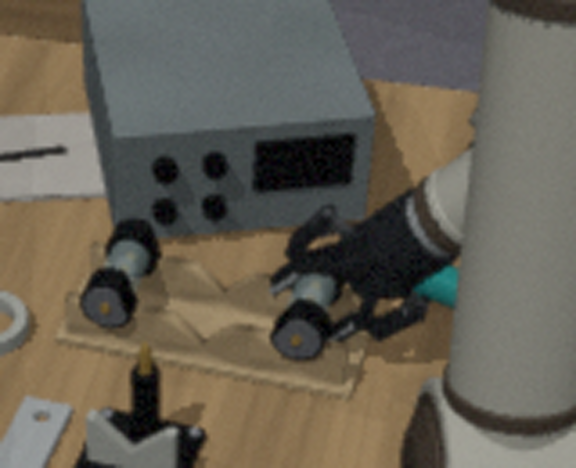

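Request:
{"op": "step_arm", "data": {"series": [[-1,[0,0,0],[0,0,0]],[-1,[0,0,0],[0,0,0]],[-1,[0,0,0],[0,0,0]],[-1,[0,0,0],[0,0,0]],[-1,[0,0,0],[0,0,0]]], "newtons": 45}}

```text
time_s: 11.18
tool_pos: [0.4241, -0.3632, 0.0475]
ee_rot: [1.854, 1.729, 0.651]
contact_force: [-0.1, 0.8, 5.4]
finger_gap: 0.0368
grasp_force: 44.5
```

Request:
{"op": "step_arm", "data": {"series": [[-1,[0,0.033,-0.038],[0,0,0]],[-1,[0,0.066,-0.075],[0,0,0]],[-1,[0,0.066,-0.075],[0,0,0]],[-1,[0,0.066,-0.075],[0,0,0]],[-1,[0,0,0],[1,0,0]],[-1,[0,0,0],[1,0,0]],[-1,[0,0,0],[1,0,0]],[-1,[0,0,0],[1,0,0]],[-1,[0,0,0],[1,0,0]],[-1,[0,0,0],[1,0,0]],[-1,[0,0,0],[0,0,0]]]}}

```text
time_s: 12.55
tool_pos: [0.4245, -0.3619, 0.1855]
ee_rot: [2.296, 2.144, 0.0]
contact_force: [0.5, 0.7, -1.7]
finger_gap: 0.0367
grasp_force: 46.1
```

```bash
python3 - <<'E'
from h import *
st();go([.5356,-.1277,.2])
E
```

```text
12.55 p [ 0.4245 -0.3619  0.1855] x [0.0684 0.9977 0.0001] z [ 0.0002  0.0001 -1.    ] F [ 0.539   0.746  -1.7066] gap 0.03667308061881221 46.07894718647003 q [-0.9227  0.1529  1.696   0.0002  1.2927 -0.8543]
to [0.5356, -0.1277, 0.2] units [0.6032 0.237  0.0105] mm 259.2748059084635
```

Request:
{"op": "step_arm", "data": {"series": [[-1,[0.1206,0.0474,0],[0,0,0]],[-1,[0.1206,0.0474,0],[0,0,0]],[-1,[0.1206,0.0474,0],[0,0,0]],[-1,[0.1206,0.0474,0],[0,0,0]],[-1,[0.1206,0.0474,0],[0,0,0]],[-1,[0,0,0],[1,0,0]],[-1,[0,0,0],[1,0,0]],[-1,[0,0,0],[1,0,0]],[-1,[0,0,0],[1,0,0]],[-1,[0,0,0],[1,0,0]],[-1,[0,0,0],[0.2,0,0]],[-1,[0,0,0],[0,0,0]]]}}

```text
time_s: 14.05
tool_pos: [0.5348, -0.1285, 0.1854]
ee_rot: [-1.922, -1.791, 0.575]
contact_force: [-1.0, -0.5, -1.9]
finger_gap: 0.0367
grasp_force: 46.1
```

```bash
python3 - <<'E'
from h import *
from face import face
st();go([.5356+.002,-.1277,.10]);go([.5356+.002,-.1277,.064])
s=arm.observe();r=R.from_rotvec(s["ee_rot"]).as_matrix()
g=s["tool_pos"]-r[:,2]*.0213;d=r[:,0]
I=np.mean([arm.read_camera("side")[:,:,::-1].astype(float) for _ in range(6)],0)
w=face(I,g+d*.052,d);print("face px",proj("side",g+d*.052))
cv2.imwrite("pics/f2.png",np.clip(w*2.2,0,255).astype(np.uint8))
E
```

```text
14.05 p [ 0.5348 -0.1285  0.1854] x [0.0706 0.9975 0.0009] z [-0.5816  0.0419 -0.8124] F [-1.036  -0.5103 -1.8538] gap 0.03673152574131885 46.067479848861694 q [-0.3616  0.6262  1.1994 -0.1778  1.9135 -0.2995]
to [0.5376, -0.1277, 0.1] units [0.0022 0.13   0.2163] mm 100.94594156380117
to [0.5376, -0.1277, 0.064] units [0.0022 0.1825 0.2894] mm 136.85712809033717
face px [302.4671 200.9992]
```

View pics/f2.png

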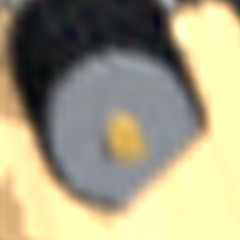

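Request:
{"op": "step_arm", "data": {"series": [[-1,[0,0.068,0.109],[0,0,0]],[-1,[0.001,0.068,0.109],[0,0,0]],[-1,[0,0.025,0.035],[0,0,0]],[-1,[0,0.012,0.017],[0,0,0]],[-1,[0,0.009,0.012],[0,0,0]],[-1,[0,0,0],[0,0,0]]]}}

```text
time_s: 15.1
tool_pos: [0.5292, -0.1275, 0.0527]
ee_rot: [-1.922, -1.792, 0.577]
contact_force: [0.7, 0.3, -2.4]
finger_gap: 0.0364
grasp_force: 46.1
```

Request:
{"op": "step_arm", "data": {"series": [[-1,[0,0.0029,0.0041],[0,0,0]],[-1,[0,0.0029,0.0041],[0,0,0]],[-1,[0,0,0],[0,0,0]]]}}

```text
time_s: 15.48
tool_pos: [0.5289, -0.1274, 0.048]
ee_rot: [-1.922, -1.792, 0.577]
contact_force: [1.5, 0.6, -0.4]
finger_gap: 0.0366
grasp_force: 46.4
```

Request:
{"op": "step_arm", "data": {"series": [[-1,[0,0.0022,0.003],[0,0,0]],[-1,[0,0.0022,0.003],[0,0,0]],[-1,[0,0,0],[0,0,0]]]}}

```text
time_s: 15.85
tool_pos: [0.53, -0.1277, 0.0467]
ee_rot: [-1.924, -1.793, 0.576]
contact_force: [4.6, -0.6, 8.7]
finger_gap: 0.0368
grasp_force: 47.1
```

Request:
{"op": "step_arm", "data": {"series": [[-0.1,[0,0,0],[0,0,0]],[0.2,[0,0,0],[0,0,0]],[0.4,[0,0,0],[0,0,0]],[0.4,[0,0,0],[0,0,0]],[0.4,[0,0,-0.06],[0,0,0]],[0.4,[0,0,-0.12],[0,0,0]],[0.4,[0,0,-0.12],[0,0,0]],[0.4,[0,0,-0.08],[0,0,0]]]}}

```text
time_s: 16.85
tool_pos: [0.6183, -0.1336, 0.1701]
ee_rot: [-1.923, -1.792, 0.576]
contact_force: [0.5, 0.3, 0.2]
finger_gap: 0.06
grasp_force: 0.0
```

```bash
python3 - <<'E'
from h import *
from face import face
st()
d=np.array([.0695,.9976,0]);ex=np.array([.9976,-.0695,0])
A={n:np.mean([arm.read_camera(n)[:,:,::-1].astype(float) for _ in range(6)],0) for n in("top","side")}
np.savez("avg1.npz",**A)
h=np.array([.5406,-.1281,.0618]);w=face(A["side"],h+d*.052,d)
i2=[np.clip(w*2.2,0,255).astype(np.uint8)]
u,v=np.round(proj("side",h)).astype(int);print(u,v,proj("top",h))
i2.append(np.clip(cv2.resize(A["side"][v-30:v+30,u-30:u+30],(240,240),interpolation=cv2.INTER_CUBIC)*1.8,0,255).astype(np.uint8))
u,v=np.round(proj("top",h)).astype(int)
i2.append(np.clip(cv2.resize(A["top"][v-30:v+30,u-30:u+30],(240,240),interpolation=cv2.INTER_CUBIC)*1.8,0,255).astype(np.uint8))
cv2.imwrite("pics/f3.png",np.hstack(i2))
E
```

```text
16.85 p [ 0.6183 -0.1336  0.1701] x [ 0.0699  0.9976 -0.0007] z [-0.5809  0.0401 -0.813 ] F [0.4945 0.2765 0.2224] gap 0.06004693507790333 0.0 q [-0.3301  0.87    0.8579 -0.1672  2.0136 -0.2849]
311 225 [362.6923 244.7065]
```

View pics/f3.png

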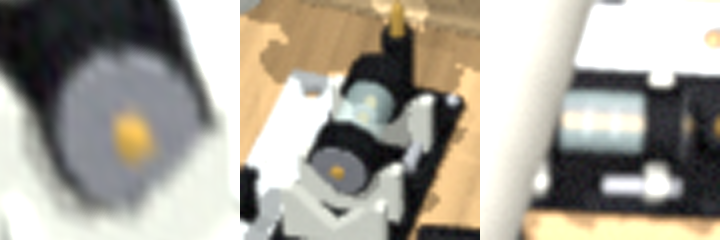

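Request:
{"op": "step_arm", "data": {"series": [[0.4,[0,0,-0.05],[-1,0,0]],[0.4,[0,0,-0.05],[-1,0,0]],[0.4,[0,0,0],[0,0,0]]]}}

```text
time_s: 17.82
tool_pos: [0.6389, -0.1353, 0.2054]
ee_rot: [-2.079, -1.937, 0.373]
contact_force: [-0.4, -0.4, 0.5]
finger_gap: 0.0597
grasp_force: 0.0
```

```bash
python3 - <<'E'
from h import *
st();go([.591,-.365,.16]);go([.591,-.365,.062])
E
```

```text
17.825 p [ 0.6389 -0.1353  0.2054] x [ 0.0701  0.9975 -0.0017] z [-0.3692  0.0244 -0.929 ] F [-0.4235 -0.4108  0.4792] gap 0.05969215774217046 0.0 q [-0.3451  0.6894  0.9955 -0.1054  1.821  -0.2819]
to [0.591, -0.365, 0.16] units [-0.5809 -0.0311  0.1824] mm 243.87014850072433
to [0.591, -0.365, 0.062] units [-0.5805  0.0596  0.41  ] mm 285.27912769251714
```

Request:
{"op": "step_arm", "data": {"series": [[0.4,[-0.145,0.015,0],[0,0,0]],[0.4,[-0.145,0.015,0],[0,0,0]],[0.4,[-0.145,0.015,0],[0,0,0]],[0.4,[-0.1455,0.015,0],[0,0,0]],[0.4,[0,0,0.13],[0,0,0]],[0.4,[0,0,0.13],[0,0,0]],[0.4,[0,0,0.09],[0,0,0]],[0.4,[0,0,0.05],[0,0,0]],[0.4,[0,0,0.016],[0,0,0]],[0.4,[0,0,0],[0,0,0]]], "newtons": 45}}

```text
time_s: 19.08
tool_pos: [0.5827, -0.3641, 0.0392]
ee_rot: [-2.076, -1.935, 0.376]
contact_force: [-0.1, -0.4, -0.2]
finger_gap: 0.0594
grasp_force: 0.0
```

```bash
python3 - <<'E'
from h import *
st();go([.591,-.365,.062])
E
```

```text
19.075 p [ 0.5827 -0.3641  0.0392] x [ 0.0698  0.9976 -0.0007] z [-0.373   0.0254 -0.9275] F [-0.1019 -0.37   -0.1818] gap 0.05941486886581336 0.0 q [-0.6428  0.9097  0.989  -0.2047  1.5691 -0.5387]
to [0.591, -0.365, 0.062] units [-0.0008 -0.0019 -0.0139] mm 5.623219896600203
```

Request:
{"op": "step_arm", "data": {"series": [[0.4,[0,0,-0.006],[0,0,0]],[-1,[0,0,0],[0,0,0]],[-1,[0,0,0],[0,0,0]],[-1,[0,0,0],[0,0,0]],[-1,[0,0,0],[0,0,0]],[-1,[0,0,0],[0,0,0]]], "newtons": 45}}

```text
time_s: 19.82
tool_pos: [0.584, -0.3643, 0.0423]
ee_rot: [-2.077, -1.937, 0.376]
contact_force: [2.2, -0.5, 5.4]
finger_gap: 0.0369
grasp_force: 44.9
```

Request:
{"op": "step_arm", "data": {"series": [[-1,[0,-0.02,-0.05],[0,0,0]],[-1,[0,-0.04,-0.1],[0,0,0]],[-1,[0,-0.04,-0.1],[0,0,0]],[-1,[0,-0.02,-0.05],[0,0,0]],[-1,[0,0,0],[-0.8,0,0]],[-1,[0,0,0],[-0.8,0,0]],[-1,[0,0,0],[-0.8,0,0]],[-1,[0,0,0],[-0.8,0,0]],[-1,[0,0,0],[0,0,0]]]}}

```text
time_s: 20.95
tool_pos: [0.5815, -0.3634, 0.1693]
ee_rot: [-2.297, -2.139, 0.001]
contact_force: [-0.2, -0.1, -1.0]
finger_gap: 0.0365
grasp_force: 45.5
```

```bash
python3 - <<'E'
from h import *
st();go([.5538,.1037,.19])
E
```

```text
20.95 p [ 0.5815 -0.3634  0.1693] x [0.0713 0.9975 0.0015] z [-0.0027  0.0017 -1.    ] F [-0.2099 -0.0927 -1.0347] gap 0.03650624352655067 45.525861382484436 q [-0.7341  0.4894  1.3094 -0.0006  1.346  -0.6626]
to [0.5538, 0.1037, 0.19] units [ 1.16   -0.1525 -0.0029] mm 467.9939831144143
```

Request:
{"op": "step_arm", "data": {"series": [[-1,[0.145,-0.019,0],[0,0,0]],[-1,[0.145,-0.019,0],[0,0,0]],[-1,[0.145,-0.019,0],[0,0,0]],[-1,[0.145,-0.019,0],[0,0,0]],[-1,[0.145,-0.019,0],[0,0,0]],[-1,[0.145,-0.019,0],[0,0,0]],[-1,[0.145,-0.019,0],[0,0,0]],[-1,[0.145,-0.019,0],[0,0,0]],[-1,[0,0,0],[-0.967,0,0]],[-1,[0,0,0],[-0.967,0,0]],[-1,[0,0,0],[-0.967,0,0]],[-1,[0,0,0],[-0.967,0,0]],[-1,[0,0,0],[-0.967,0,0]],[-1,[0,0,0],[-0.967,0,0]],[-1,[0,0,0],[0,0,0]]]}}

```text
time_s: 22.82
tool_pos: [0.5527, 0.1038, 0.1671]
ee_rot: [1.876, 1.751, 0.627]
contact_force: [-0.2, -0.0, -1.0]
finger_gap: 0.037
grasp_force: 45.8
```

```bash
cat >> face.py <<'E'
def flat(w):
    """angle of flat normal from up toward +x (deg), by contour of the grey face in the rectified view; plus pin offset mm"""
    b=np.clip(w,0,255).astype(np.uint8);hsv=cv2.cvtColor(b,cv2.COLOR_BGR2HSV)
    pin=((hsv[...,1]>90)&(hsv[...,0]<30)).astype(np.uint8);pin[:70]=0;pin[170:]=0;pin[:,:70]=0;pin[:,170:]=0
    m=((hsv[...,1]<70)&(hsv[...,2]>30)&(hsv[...,2]<85)).astype(np.uint8)|pin
    m=cv2.morphologyEx(m,cv2.MORPH_OPEN,np.ones((9,9),np.uint8))
    c=max(cv2.findContours(m,0,1)[0],key=cv2.contourArea);M=cv2.moments(pin)
    h=cv2.convexHull(c)[:,0].astype(float);n=np.roll(h,-1,0)-h;L=np.linalg.norm(n,axis=1);o=np.argsort(-L)[:4]
    t=[(round(L[i]/3.33,1),round(np.degrees(np.arctan2(*( (np.array([n[i,1],n[i,0]]) if 0 else np.array([-(n[i,1])*-1, n[i,0]]))))),0)) for i in o]
    mid=[((h[i]+n[i]/2-120)/3.33).round(1).tolist() for i in o]
    return "area",cv2.contourArea(c)/11.1,"pin(mm right,down)",((M["m10"]/M["m00"]-120)/3.33,(M["m01"]/M["m00"]-120)/3.33) if M["m00"] else None,"edges len,mid",list(zip([x[0] for x in t],mid))
E
python3 - <<'E'
from face import *
st()
s=arm.observe();r=R.from_rotvec(s["ee_rot"]).as_matrix()
g=s["tool_pos"]-r[:,2]*.0213;d=r[:,0]
print("tube",g);go([.5538-.005,.104,.10])
I=np.mean([arm.read_camera("side")[:,:,::-1].astype(float) for _ in range(6)],0)
w=face(I,g+d*.052,d);print(flat(w))
print("B before",flat(face(np.load("avg1.npz")["side"],np.array([.5406,-.1281,.0618])+np.array([.0695,.9976,0])*.052,np.array([.0695,.9976,0]))))
cv2.imwrite("pics/f4.png",np.clip(w*2.2,0,255).astype(np.uint8))
E
```

```text
22.825 p [0.5527 0.1038 0.1671] x [ 0.0689  0.9976 -0.0009] z [ 0.6342 -0.0445 -0.7719] F [-0.1662 -0.0315 -1.0177] gap 0.03696661241220974 45.803380608558655 q [-0.007  -0.2277  2.2534 -0.0964  0.4296  0.1351]
tube [0.5392 0.1048 0.1835]
to [0.5488, 0.104, 0.1] units [-0.     -0.1142  0.1699] mm 81.89199230372402
('area', 1879.6396396396397, 'pin(mm right,down)', (5.255763377590791, 2.085334065029497), 'edges len,mid', [(np.float64(37.5), [-16.7, 19.5]), (np.float64(22.9), [-30.3, 0.6]), (np.float64(14.9), [-19.1, -14.3]), (np.float64(13.4), [16.2, 20.0])])
B before ('area', 1936.981981981982, 'pin(mm right,down)', (3.7167746258655336, 5.343359888814436), 'edges len,mid', [(np.float64(32.3), [17.0, 14.9]), (np.float64(27.0), [-18.3, -12.8]), (np.float64(14.4), [17.3, -17.6]), (np.float64(12.3), [-1.7, 28.1])])
```

View pics/f4.png

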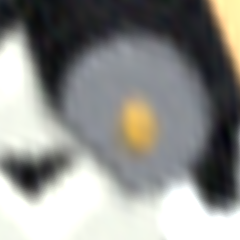

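Request:
{"op": "step_arm", "data": {"series": [[-1,[0,-0.057,0.088],[-0.4,0,0]],[-1,[0,-0.057,0.088],[0,0,0]],[-1,[0,-0.024,0.029],[0,0,0]],[-1,[0,-0.016,0.019],[0,0,0]],[-1,[0,-0.008,0.01],[0,0,0]],[-1,[0,0,0],[0,0,0]]]}}

```text
time_s: 23.88
tool_pos: [0.5681, 0.1083, 0.0788]
ee_rot: [1.863, 1.727, 0.63]
contact_force: [-0.4, -0.1, -1.5]
finger_gap: 0.0365
grasp_force: 46.3
```

```bash
python3 - <<'E'
from h import *
st();s=arm.observe();r=R.from_rotvec(s["ee_rot"]).as_matrix();print(s["tool_pos"]-r[:,2]*.0213)
E
```

```text
23.875 p [0.5681 0.1083 0.0788] x [ 0.0797  0.9968 -0.0111] z [ 0.65   -0.0604 -0.7575] F [-0.3657 -0.1202 -1.4991] gap 0.036454059998793524 46.31688952445984 q [ 0.0184  0.0214  2.2566 -0.4383  0.1714  0.5   ]
[0.5542 0.1096 0.0949]
```

Request:
{"op": "step_arm", "data": {"series": [[-1,[0,0.03,-0.036],[0,0,0]],[-1,[0,0.03,-0.036],[0,0,0]],[-1,[0,0,0],[0.9,0,0]],[-1,[0,0,0],[0.9,0,0]],[-1,[0,0,0],[0.9,0,0]],[-1,[0,0,0],[0,0,0]]]}}

```text
time_s: 24.62
tool_pos: [0.5696, 0.1085, 0.1181]
ee_rot: [2.073, 1.917, 0.369]
contact_force: [-0.3, 0.2, -1.5]
finger_gap: 0.0365
grasp_force: 46.4
```

```bash
cat >> h.py <<'E'
def tube(t=None,Rt=None):
    s=arm.observe();r=R.from_rotvec(s["ee_rot"]).as_matrix();g=s["tool_pos"]-r[:,2]*.0213;print("tube at",g)
    if t is not None: print("shift units",r.T@(np.array(t)-g)/.4)
    y=np.array([.9976,-.0695,0]);z=np.array([0,0,-1.]);x=np.array([.0695,.9976,0])
    e=r.T@np.c_[x,y,z];print("rot to vertical, units",R.from_matrix(e).as_rotvec()/.12)
E
python3 - <<'E'
from h import *
st();tube([.5498,.104,.072])
E
```

```text
24.625 p [0.5696 0.1085 0.1181] x [ 0.0803  0.9967 -0.0104] z [ 0.3799 -0.0403 -0.9241] F [-0.2593  0.2318 -1.4954] gap 0.036516883853204 46.38038635253906 q [ 0.0019  0.0416  2.0114 -0.0637  0.6996  0.1209]
tube at [0.5615 0.1093 0.1378]
shift units [-0.0139 -0.0888  0.1415]
rot to vertical, units [ 3.2652  0.1034 -0.072 ]
```

Request:
{"op": "step_arm", "data": {"series": [[-1,[-0.007,-0.043,0.06],[0,0.1,-0.07]],[-1,[-0.007,-0.042,0.055],[0,0,0]],[-1,[0,0,0.02],[0,0,0]],[-1,[0,0,0],[0,0,0]]]}}

```text
time_s: 25.12
tool_pos: [0.5553, 0.1037, 0.053]
ee_rot: [2.069, 1.935, 0.375]
contact_force: [-0.7, 0.1, -1.3]
finger_gap: 0.0365
grasp_force: 46.5
```

```bash
python3 - <<'E'
from h import *
st();tube([.5515,.104,.066])
E
```

```text
25.125 p [0.5553 0.1037 0.053 ] x [ 0.0672  0.9977 -0.0032] z [ 0.3759 -0.0283 -0.9262] F [-0.741   0.0973 -1.2948] gap 0.03652927940287281 46.50018274784088 q [-0.0172  0.1237  2.0784 -0.0415  0.554   0.0804]
tube at [0.5472 0.1043 0.0728]
shift units [0.0001 0.0035 0.0197]
rot to vertical, units [3.2211 0.0226 0.0239]
```

Request:
{"op": "step_arm", "data": {"series": [[-1,[0,0.008,0.006],[0,0,0]],[-1,[0,-0.002,0.006],[0,0,0]],[-1,[0,-0.002,0.005],[0,0,0]],[-1,[0,0,0],[0,0,0]]]}}

```text
time_s: 25.62
tool_pos: [0.5593, 0.1033, 0.0473]
ee_rot: [2.069, 1.935, 0.375]
contact_force: [-0.5, 1.1, -1.3]
finger_gap: 0.037
grasp_force: 46.5
```

```bash
python3 - <<'E'
from h import *
st();tube()
E
```

```text
25.625 p [0.5593 0.1033 0.0473] x [ 0.0674  0.9977 -0.0031] z [ 0.3758 -0.0282 -0.9263] F [-0.451   1.0869 -1.3276] gap 0.036975787649776 46.50187790393829 q [-0.0179  0.1451  2.0689 -0.0417  0.5421  0.0804]
tube at [0.5513 0.1039 0.067 ]
rot to vertical, units [3.2201 0.0219 0.0227]
```

Request:
{"op": "step_arm", "data": {"series": [[-1,[0,-0.001,0.0025],[0,0,0]],[-1,[0,-0.001,0.0025],[0,0,0]],[-1,[0,0,0],[0,0,0]]]}}

```text
time_s: 26.0
tool_pos: [0.5596, 0.1033, 0.0462]
ee_rot: [2.069, 1.935, 0.376]
contact_force: [-8.1, 0.6, 10.4]
finger_gap: 0.0368
grasp_force: 47.9
```

Request:
{"op": "step_arm", "data": {"series": [[0,[0,0,0],[0,0,0]],[0.4,[0,0,0],[0,0,0]],[0.4,[0,0,0],[0,0,0]],[0.4,[0,0,0],[0,0,0]]]}}

```text
time_s: 26.5
tool_pos: [0.5596, 0.1033, 0.0454]
ee_rot: [2.069, 1.935, 0.376]
contact_force: [-0.8, 0.3, -0.1]
finger_gap: 0.0599
grasp_force: 0.0
```

```bash
cat >> face.py <<'E'
def prof(w):
    """grey-face radius (mm) about the pin foot (pin sticks out ~4 mm -> foot 4 mm higher in the view), per angle from up toward +x"""
    b=np.clip(w,0,255).astype(np.uint8);hsv=cv2.cvtColor(b,cv2.COLOR_BGR2HSV)
    pin=((hsv[...,1]>90)&(hsv[...,0]<30)).astype(np.uint8);q=np.zeros_like(pin);q[60:185,60:185]=pin[60:185,60:185]
    k,l,s,ce=cv2.connectedComponentsWithStats(q);i=1+np.argmin([np.hypot(*(ce[j]-[125,130]))+(s[j,4]<60)*99 for j in range(1,k)])
    px=ce[i];c=px-[0,3.5*3.33];V=cv2.cvtColor(b,cv2.COLOR_BGR2GRAY).astype(float)
    ref=np.median(V[int(c[1])-35:int(c[1])+36,int(c[0])-35:int(c[0])+36]);out={}
    for a in range(-180,180,15):
        t=np.radians(a)
        for r in np.arange(14,34,.25):
            x,y=c+np.array([np.sin(t),-np.cos(t)])*r*3.33
            if not(0<=x<239 and 0<=y<239) or abs(V[int(y),int(x)]-ref)>15: break
        out[a]=float(r)
    return ((px-120)/3.33).round(1),round(ref),out
E
python3 - <<'E'
from face import *
st()
d=np.array([.0695,.9976,0]);S=np.mean([arm.read_camera("side")[:,:,::-1].astype(float) for _ in range(8)],0)
np.save("A1.npy",S)
print("A carry",prof(cv2.imread("pics/f4.png")/2.2))
print("A seat",prof(face(S,np.array([.5524,.104,.0668])+d*.052,d)))
print("B seat",prof(face(S,np.array([.5406,-.1281,.0618])+d*.052,d)))
E
```

```text
26.5 p [0.5596 0.1033 0.0454] x [ 0.0674  0.9977 -0.0031] z [ 0.3764 -0.0283 -0.926 ] F [-0.7535  0.2672 -0.0922] gap 0.059896173055676724 0.0 q [-0.018   0.1495  2.0689 -0.042   0.5371  0.0808]
A carry (array([5.3, 2.1]), 66, {-180: 24.5, -165: 22.75, -150: 19.75, -135: 19.0, -120: 25.25, -105: 22.75, -90: 27.5, -75: 22.25, -60: 23.0, -45: 23.25, -30: 23.0, -15: 23.25, 0: 22.5, 15: 22.5, 30: 21.5, 45: 20.25, 60: 20.0, 75: 19.75, 90: 20.0, 105: 20.75, 120: 21.0, 135: 21.5, 150: 22.5, 165: 24.0})
A seat (array([-1.8, 10.1]), 53, {-180: 23.75, -165: 24.0, -150: 20.5, -135: 19.5, -120: 19.5, -105: 23.5, -90: 27.5, -75: 24.0, -60: 24.25, -45: 24.75, -30: 24.75, -15: 25.0, 0: 17.0, 15: 17.0, 30: 17.75, 45: 18.0, 60: 15.5, 75: 14.75, 90: 14.75, 105: 15.75, 120: 17.75, 135: 14.0, 150: 14.0, 165: 14.0})Traceback (most recent call last):
  File "<stdin>", line 7, in <module>
  File "face.py", line 25, in prof
    k,l,s,ce=cv2.connectedComponentsWithStats(q);i=1+np.argmin([np.hypot(*(ce[j]-[125,130]))+(s[j,4]<60)*99 for j in range(1,k)])
                                                     ~~~~~~~~~^^^^^^^^^^^^^^^^^^^^^^^^^^^^^^^^^^^^^^^^^^^^^^^^^^^^^^^^^^^^^^^^^^^
    return _wrapfunc(a, 'argmin', axis=axis, out=out, **kwds)
    return _wrapit(obj, method, *args, **kwds)
    result = getattr(arr, method)(*args, **kwds)
ValueError: attempt to get argmin of an empty sequence
```

```bash
python3 - <<'E'
from face import *
S=np.load("A1.npy");d=np.array([.0695,.9976,0])
wA=face(S,np.array([.5524,.104,.0668])+d*.052,d)
wB=face(S,np.array([.5406,-.1281,.0618])+d*.052,d)
def c(p,k=20):
    u,v=np.round(proj("side",p)).astype(int);print(u,v);return cv2.resize(S[v-k:v+k,u-k:u+k],(300,300),interpolation=cv2.INTER_CUBIC)
I=np.vstack([np.hstack([cv2.resize(wA,(300,300)),c(np.array([.5524,.156,.0668]))]),np.hstack([cv2.resize(wB,(300,300)),c(np.array([.5406,-.076,.0618]))])])
cv2.imwrite("pics/g1.png",np.clip(I*2,0,255).astype(np.uint8))
E
```

```text
281 296
307 237
```

View pics/g1.png

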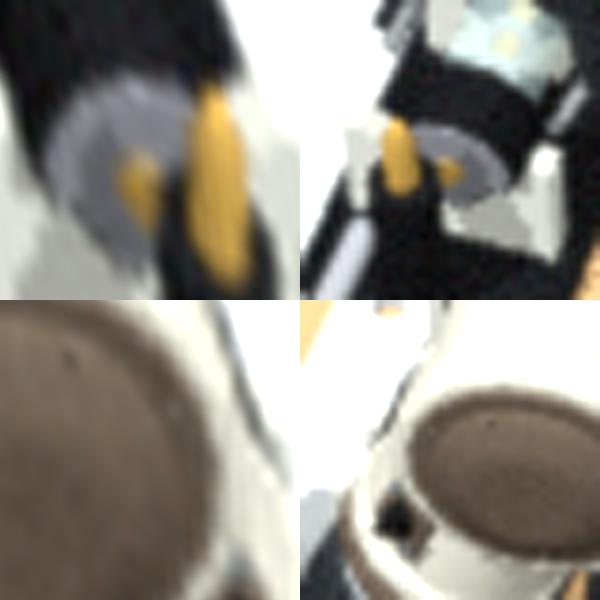

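Request:
{"op": "step_arm", "data": {"series": [[0.4,[0,0,-0.05],[0,0,0]],[0.4,[0,0,-0.12],[0,0,0]],[0.4,[0,0,-0.14],[0,0,0]],[0.4,[0,0,-0.14],[0,0,0]],[0.4,[0,-0.13,-0.05],[0,0,0]],[0.4,[0,-0.13,-0.05],[0,0,0]],[0.4,[0,0,0],[0,0,0]]]}}

```text
time_s: 27.78
tool_pos: [0.3784, 0.1164, 0.2098]
ee_rot: [2.066, 1.935, 0.38]
contact_force: [0.7, 0.3, 0.3]
finger_gap: 0.0598
grasp_force: 0.0
```

```bash
python3 - <<'E'
from face import *
st();d=np.array([.0695,.9976,0])
A={n:np.mean([arm.read_camera(n)[:,:,::-1].astype(float) for _ in range(8)],0) for n in("top","side")};np.savez("avg2.npz",**A)
for nm,s in(("seat1",[.5364,-.128,.0668]),("seat3",[.5524,.104,.0668])):
    print(nm,proj("top",s),proj("side",s))
T=A["top"].astype(np.uint8);hsv=cv2.cvtColor(T,cv2.COLOR_BGR2HSV)
for nm,s in(("1",[.5364,-.128,.0668]),("3",[.5524,.104,.0668])):
    u,v=np.round(proj("top",s)).astype(int);g=hsv[v-14:v+14,u-8:u+9,2].astype(int)
    print(nm,u,v,g.mean(1).round().tolist())
# keeper strip and holes
w=((hsv[...,1]<45)&(hsv[...,2]>120)).astype(np.uint8);w[:,:230]=0;w[:,420:]=0;w[:190]=0;w[270:]=0
c=max(cv2.findContours(w,0,1)[0],key=cv2.contourArea);r=cv2.minAreaRect(c);print("keeper rect",r,cv2.contourArea(c));b=cv2.boxPoints(r)
print([plane("top",*p,.008) for p in b],plane("top",*r[0],.008))
# studs now
m=((hsv[...,1]>110)&(hsv[...,0]<25)&(hsv[...,2]>50)).astype(np.uint8);q=np.zeros_like(m);q[225:275,230:410]=m[225:275,230:410]
k,l,s,ce=cv2.connectedComponentsWithStats(q);print([(ce[i],s[i].tolist()) for i in range(1,k) if s[i,4]>=4])
crop("top",225,190,415,285,4,"t5",np.clip(A["top"]*1.3,0,255).astype(np.uint8))
E
```

```text
27.775 p [0.3784 0.1164 0.2098] x [ 0.0661  0.9978 -0.0027] z [ 0.3796 -0.0276 -0.9248] F [0.6916 0.3454 0.3316] gap 0.059837873737125936 0.0 q [ 0.0187 -0.6928  2.3699 -0.0395  1.0759  0.0963]
seat1 [362.7643 246.0332] [312.7772 224.0683]
seat3 [273.3257 241.8171] [286.2445 281.3678]
1 363 246 [98.0, 44.0, 29.0, 29.0, 33.0, 59.0, 94.0, 114.0, 123.0, 127.0, 130.0, 140.0, 153.0, 159.0, 152.0, 136.0, 124.0, 113.0, 102.0, 88.0, 65.0, 37.0, 22.0, 19.0, 18.0, 21.0, 35.0, 59.0]
3 273 242 [73.0, 36.0, 33.0, 34.0, 33.0, 31.0, 28.0, 27.0, 45.0, 77.0, 107.0, 119.0, 125.0, 129.0, 136.0, 150.0, 157.0, 154.0, 141.0, 128.0, 117.0, 107.0, 94.0, 74.0, 45.0, 23.0, 19.0, 19.0]
keeper rect ((317.4920654296875, 236.16629028320312), (161.29339599609375, 48.42131805419922), 2.726311206817627) 2967.5
[array([0.5236, 0.2119, 0.008 ]), array([0.6563, 0.2063, 0.008 ]), array([ 0.6252, -0.2308,  0.008 ]), array([ 0.4939, -0.2199,  0.008 ])] [ 0.5743 -0.009   0.008 ]
[(array([240.7742, 238.5806]), [238, 236, 7, 6, 31]), (array([394.2903, 245.9355]), [392, 243, 6, 7, 31]), (array([295.6667, 245.5   ]), [295, 244, 2, 4, 6])]
```

```bash
python3 - <<'E'
from h import *
A=np.load("avg2.npz");T=A["top"].astype(np.uint8);hsv=cv2.cvtColor(T,cv2.COLOR_BGR2HSV)
w=((hsv[...,1]<60)&(hsv[...,2]>120)).astype(np.uint8);m=np.zeros_like(w);m[185:227,225:420]=w[185:227,225:420]
k,l,s,ce=cv2.connectedComponentsWithStats(m);i=1+np.argmax(s[1:,4]);print(s[i],ce[i])
ys,xs=np.where(l==i);r=cv2.minAreaRect(np.c_[xs,ys].astype(np.float32));b=cv2.boxPoints(r);print(r)
P=np.array([plane("top",*p,.008) for p in b]);print(P,P.mean(0))
e=[np.array(plane("top",*q,.008)) for q in b]
# dark handle
h=hsv[...,2]<60;hm=np.zeros_like(w);hm[185:227,270:370]=h[185:227,270:370]
k,l2,s2,c2=cv2.connectedComponentsWithStats(hm)
for j in range(1,k):
    if s2[j,4]>20: print("handle",s2[j],c2[j],plane("top",*c2[j],.053))
S=A["side"].astype(np.uint8);hs=cv2.cvtColor(S,cv2.COLOR_BGR2HSV)
o=[proj("side",[.6438+.0695*t,-.0204+.9976*t,.008]) for t in(-.195,0,.195)];print("expected side holes",o)
o=[proj("top",[.6438+.0695*t,-.0204+.9976*t,.008]) for t in(-.195,0,.195)];print("expected top holes",o)
for t in (0,2):
    u,v=np.round(o[t]).astype(int);print(hsv[v-4:v+5,u-6:u+7,1])
E
```

```text
[ 239  209  161   18 2041] [311.6017 219.0171]
((319.0, 217.5), (17.0, 160.0), 90.0)
[[ 0.6539  0.2038  0.008 ]
 [ 0.644  -0.231   0.008 ]
 [ 0.5973 -0.2293  0.008 ]
 [ 0.6068  0.2036  0.008 ]] [ 0.6255 -0.0132  0.008 ]
handle [297 215  43   9 188] [318.5904 218.3511] [ 0.6145 -0.0143  0.053 ]
expected side holes [array([292.0211, 214.0782]), array([270.086 , 256.4262]), array([243.8241, 307.1277])]
expected top holes [array([393.2362, 214.1153]), array([321.2771, 210.7965]), array([249.8464, 207.502 ])]
[[95 93 95 94 97 95 95 92 94 94 92 95 94]
 [92 92 94 93 92 95 94 92 93 92 94 92 92]
 [93 94 95 93 94 94 93 94 94 94 92 92 93]
 [97 95 94 94 95 95 95 95 93 94 96 93 94]
 [92 94 92 93 94 96 94 94 94 92 93 94 92]
 [53 56 62 65 65 65 67 73 75 75 76 78 87]
 [ 8 11 17 20 21 21 21 30 32 33 32 42 70]
 [ 5  4  1  1  1  1  0  1  1  1  1 10 50]
 [ 5  4  4  7  4  5  6  3  4  5  7  0 40]]
[[92 95 94 94 93 95 94 95 94 95 94 95 93]
 [94 92 93 93 94 93 91 92 93 93 92 91 95]
 [96 93 93 94 93 95 94 93 95 94 95 93 94]
 [93 92 93 93 95 94 95 96 95 96 94 95 96]
 [64 65 66 75 73 76 80 83 86 86 87 86 87]
 [17 17 20 26 31 31 34 39 42 42 40 42 42]
 [ 1  1  1  0  1  1  3  3  4  4  4  4  4]
 [ 6  5  6  6  6  6  6  4  4  5  4  5  6]
 [ 6  4  4  6  4  6  4  4  4  4  6  4  4]]
```

```bash
python3 - <<'E'
from h import *
A=np.load("avg2.npz")
a=cv2.resize(A["top"][195:270,230:410],(800,333),interpolation=cv2.INTER_CUBIC)
b=cv2.resize(A["side"][190:330,230:345],None,fx=1.9,fy=1.9,interpolation=cv2.INTER_CUBIC)
c=np.zeros((600,800,3));c[:333]=a;bb=cv2.rotate(b,cv2.ROTATE_90_COUNTERCLOCKWISE);print(bb.shape)
bb=cv2.resize(bb,(325,267));bb2=cv2.resize(A["side"][200:320,235:345],(475,518),interpolation=cv2.INTER_CUBIC)
c[333:]=0;z=cv2.resize(cv2.rotate(A["side"][195:320,232:342],cv2.ROTATE_90_CLOCKWISE),(303,267),interpolation=cv2.INTER_CUBIC);c[333:,:303]=z
z=cv2.resize(A["side"][245:320,232:315],(295,267),interpolation=cv2.INTER_CUBIC);c[333:,304:599]=z
cv2.imwrite("pics/v14.png",np.clip(c*1.5,0,255).astype(np.uint8))
E
```

```text
(218, 266, 3)
```

View pics/v14.png

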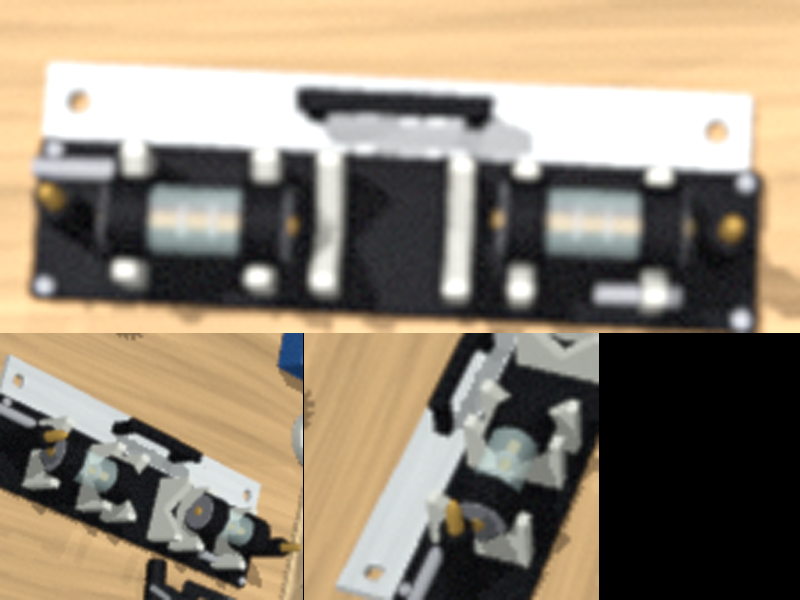

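```bash
python3 - <<'E'
from h import *
a,b=plane("top",247.55,217.5,.006),plane("top",391.3,224.5,.006);m=(a+b)/2;d=a-b
print(a,b,m,np.linalg.norm(d),np.degrees(np.arctan2(d[0],d[1])))
print("handle",plane("top",319.1,218.6,.053))
# side holes: crop1 rotated cw: (x',y') -> u=232+y'*110/267, v=320-x'*125/303
for x,y in((18,379-333),(247,493-333)):
    u,v=232+y*110/267,320-x*125/303;print("side hole",u,v,plane("side",u,v,.006))
s=arm.observe();print("studs",tri((240.8,238.6),(273.7,296.)),tri((394.3,245.9),(320.,198.3)),plane("top",240.8,238.6,.108),plane("top",394.3,245.9,.108))
tube();st()
E
```

```text
[0.6302 0.1806 0.006 ] [ 0.6022 -0.2089  0.006 ] [ 0.6162 -0.0141  0.006 ] 0.39055153056616254 4.1039379269666645
handle [ 0.6138 -0.0156  0.053 ]
side hole 250.95131086142322 312.5742574257426 [0.6328 0.1853 0.006 ]
side hole 297.9176029962547 218.1023102310231 [ 0.6068 -0.2029  0.006 ]
studs (array([0.5587, 0.1835, 0.1021]), np.float64(0.003297512947182321)) (array([ 0.5309, -0.2058,  0.1054]), np.float64(0.002729926949594618)) [0.5561 0.1822 0.108 ] [ 0.5292 -0.2057  0.108 ]
tube at [0.3727 0.1165 0.2296]
rot to vertical, units [3.2231 0.0221 0.0222]
28.575 p [0.3807 0.1159 0.2098] x [ 0.0674  0.9977 -0.0031] z [ 0.3761 -0.0283 -0.9261] F [-0.0727  0.4499  0.2654] gap 0.059865084962336355 0.0 q [ 0.0173 -0.6803  2.3626 -0.0396  1.0743  0.0963]
```

Request:
{"op": "step_arm", "data": {"series": [[-0.1,[0,0,0],[0.806,0.005,0.005]],[-0.1,[0,0,0],[0.806,0.005,0.005]],[-0.1,[0,0,0],[0.806,0.006,0.006]],[-0.1,[0,0,0],[0.806,0.006,0.006]],[-0.1,[-0.0567,0.122,0],[0,0,0]],[-0.1,[-0.0567,0.122,0],[0,0,0]],[-0.1,[-0.0567,0.122,0],[0,0,0]],[-0.1,[-0.0567,0.122,0],[0,0,0]],[-0.1,[-0.0567,0.122,0],[0,0,0]],[-0.1,[0,0,0],[0,0,0]]]}}

```text
time_s: 29.82
tool_pos: [0.618, -0.0163, 0.2081]
ee_rot: [-2.299, -2.14, 0.002]
contact_force: [-0.6, 0.9, 0.4]
finger_gap: 0.0385
grasp_force: 0.0
```

```bash
python3 - <<'E'
from h import *
st();go([.617,-.0141,.0477])
E
```

```text
29.825 p [ 0.618  -0.0163  0.2081] x [ 0.0718  0.9974 -0.0001] z [-0.0014 -0.     -1.    ] F [-0.6109  0.9377  0.4058] gap 0.038537737944927986 0.0 q [-0.2214  0.2868  1.4933 -0.0003  1.3629 -0.1494]
to [0.617, -0.0141, 0.0477] units [ 0.0053 -0.0024  0.4477] mm 179.07778077675636
```

Request:
{"op": "step_arm", "data": {"series": [[-0.1,[0.0053,-0.002,0.14],[0,0,0]],[-0.1,[0,0,0.14],[0,0,0]],[-0.1,[0,0,0.1],[0,0,0]],[-0.1,[0,0,0.05],[0,0,0]],[-0.1,[0,0,0.016],[0,0,0]],[-0.1,[0,0,0],[0,0,0]]], "newtons": 25}}

```text
time_s: 30.58
tool_pos: [0.6166, -0.0121, 0.0329]
ee_rot: [2.296, 2.142, 0.002]
contact_force: [0.4, 0.9, 0.1]
finger_gap: 0.0385
grasp_force: 0.0
```

Request:
{"op": "step_arm", "data": {"series": [[-1,[0,0,0],[0,0,0]],[-1,[0,0,0],[0,0,0]],[-1,[0,0,0],[0,0,0]],[-1,[0,0,0],[0,0,0]]], "newtons": 25}}

```text
time_s: 31.08
tool_pos: [0.6173, -0.0123, 0.0334]
ee_rot: [2.295, 2.141, 0.004]
contact_force: [1.1, 0.1, 5.7]
finger_gap: 0.0153
grasp_force: 29.4
```

Request:
{"op": "step_arm", "data": {"series": [[-1,[0,0,0],[0,0,0]],[-1,[0,0,-0.03],[0,0,0]],[-1,[0,0,-0.1],[0,0,0]],[-1,[0,0,-0.14],[0,0,0]],[-1,[0,0,-0.12],[0,0,0]],[-1,[0,-0.06,0],[0,0,0]],[-1,[0,-0.08,0],[0,0,0]],[-1,[0,-0.04,0],[0,0,0]],[-1,[0,0,0],[0,0,0]],[-1,[0,0,0],[0,0,0]]], "newtons": 70}}

```text
time_s: 32.33
tool_pos: [0.5438, -0.0071, 0.1871]
ee_rot: [-2.297, -2.143, 0.0]
contact_force: [0.2, 0.1, -2.5]
finger_gap: 0.0147
grasp_force: 69.7
```

```bash
python3 - <<'E'
from h import *
st();s=arm.observe();p=s["tool_pos"]
zt=p[2]-.0334+.008
A={n:np.mean([arm.read_camera(n)[:,:,::-1].astype(float) for _ in range(8)],0) for n in("top","side")};np.savez("avg3.npz",**A)
A0=np.load("avg0.npz")
def strip(im,n,z,guess):
    hsv=cv2.cvtColor(np.clip(im,0,255).astype(np.uint8),cv2.COLOR_BGR2HSV);o=[]
    for g in guess:
        u,v=np.round(proj(n,g)).astype(int);a=im[v-7:v+8,u-7:u+8].astype(float)
        S=hsv[v-7:v+8,u-7:u+8,1].astype(float);wt=np.clip(S-40,0,None)
        # keep blob nearest the guess, ring = strip (low saturation)
        k,l,st_,ce=cv2.connectedComponentsWithStats((wt>0).astype(np.uint8))
        if k<2: o.append(None);continue
        j=1+np.argmin(np.hypot(*(ce[1:]-7).T));wt=wt*(l==j);yy,xx=np.mgrid[-7:8,-7:8]
        c=(u+(wt*xx).sum()/wt.sum(),v+(wt*yy).sum()/wt.sum());o.append((np.round(c,2),st_[j].tolist(),plane(n,*c,z)))
    return o
d=np.array([.0695,.9976,0])
for n in A:
    print(n,strip(A[n],n,zt-.002,[np.array([p[0],p[1]-.0018,zt])+d*t for t in(-.195,.195)]))
    hsv=cv2.cvtColor(np.clip(A[n],0,255).astype(np.uint8),cv2.COLOR_BGR2HSV)
    m=((hsv[...,1]<50)&(hsv[...,2]>140)).astype(np.uint8);x0,y0,x1,y1=(215,215,420,275) if n=="top" else (225,160,350,330)
    q=np.zeros_like(m);q[y0:y1,x0:x1]=m[y0:y1,x0:x1];k,l,s_,ce=cv2.connectedComponentsWithStats(q);i=1+np.argmax(s_[1:,4]);print(s_[i])
E
```

```text
32.325 p [ 0.5438 -0.0071  0.1871] x [0.0695 0.9976 0.0001] z [-0.0005  0.0001 -1.    ] F [ 0.2071  0.1228 -2.5176] gap 0.014749562055534446 69.74607825279236 q [-0.2352  0.1161  1.7332 -0.      1.2928 -0.1656]
top [(array([394.71, 243.48]), [6, 8, 3, 3, 7], array([ 0.5277, -0.2022,  0.1597])), (array([235.48, 235.11]), [5, 5, 4, 5, 18], array([0.5568, 0.1869, 0.1597]))]
[ 344  231   60   23 1046]
side [(array([320., 187.]), [7, 9, 1, 1, 1], array([ 0.5296, -0.1961,  0.1597])), (array([271.73, 283.89]), [4, 8, 4, 3, 11], array([0.5591, 0.1892, 0.1597]))]
[261 235  41  56 859]
```

Request:
{"op": "step_arm", "data": {"series": [[-1,[-0.01,0.001,0.03],[0,0,-0.02]],[-1,[0,0,0.04],[0,0,0]],[-1,[0,0,0],[0,0,0]],[-1,[0,0,0.01],[0,0,0]],[-1,[0,0,0.01],[0,0,0]],[-1,[0,0,0],[0,0,0]]]}}

```text
time_s: 33.88
tool_pos: [0.5437, -0.011, 0.1513]
ee_rot: [-2.294, -2.145, 0.0]
contact_force: [0.3, 0.0, -3.4]
finger_gap: 0.0148
grasp_force: 69.7
```

Request:
{"op": "step_arm", "data": {"series": [[-1,[0,0,0.008],[0,0,0]],[-1,[0,0,0.007],[0,0,0]],[-1,[0,0,0],[0,0,0]]]}}

```text
time_s: 34.25
tool_pos: [0.5436, -0.011, 0.1452]
ee_rot: [-2.294, -2.145, 0.0]
contact_force: [-0.5, 0.5, -2.3]
finger_gap: 0.0144
grasp_force: 69.7
```

Request:
{"op": "step_arm", "data": {"series": [[-1,[0,0,0.006],[0,0,0]],[-1,[0,0,0.006],[0,0,0]],[-1,[0,0,0],[0,0,0]]]}}

```text
time_s: 34.62
tool_pos: [0.5436, -0.011, 0.1404]
ee_rot: [-2.294, -2.145, 0.0]
contact_force: [-0.1, -0.2, -2.3]
finger_gap: 0.0144
grasp_force: 69.7
```

Request:
{"op": "step_arm", "data": {"series": [[-1,[0,0,0.015],[0,0,0]],[-1,[0,0,0.015],[0,0,0]],[-1,[0,0,0],[0,0,0]]]}}

```text
time_s: 35.0
tool_pos: [0.5432, -0.0109, 0.1277]
ee_rot: [-2.294, -2.144, 0.001]
contact_force: [0.4, -0.0, -3.1]
finger_gap: 0.0145
grasp_force: 69.7
```

Request:
{"op": "step_arm", "data": {"series": [[-1,[0,0,0.004],[0,0,0]],[-1,[0,0,0.003],[0,0,0]],[-1,[0,0,0],[0,0,0]]]}}

```text
time_s: 35.38
tool_pos: [0.5438, -0.011, 0.1259]
ee_rot: [-2.295, -2.146, 0.0]
contact_force: [-0.3, 0.4, -2.3]
finger_gap: 0.0148
grasp_force: 69.8
```

Request:
{"op": "step_arm", "data": {"series": [[-1,[0,0,0.003],[0,0,0]],[-1,[0,0,0.003],[0,0,0]],[-1,[0,0,0],[0,0,0]]]}}

```text
time_s: 35.75
tool_pos: [0.5437, -0.011, 0.1233]
ee_rot: [-2.295, -2.145, 0.0]
contact_force: [-0.2, 1.4, -3.1]
finger_gap: 0.0144
grasp_force: 69.8
```

Request:
{"op": "step_arm", "data": {"series": [[-1,[0,0,0.003],[0,0,0]],[-1,[0,0,0],[0,0,0]]]}}

```text
time_s: 36.0
tool_pos: [0.5441, -0.0111, 0.1227]
ee_rot: [2.295, 2.145, 0.001]
contact_force: [-0.8, 0.1, 0.5]
finger_gap: 0.0145
grasp_force: 70.2
```

Request:
{"op": "step_arm", "data": {"series": [[-1,[0,0,0.0015],[0,0,0]],[-1,[0,0,0],[0,0,0]],[-0.4,[0,0,0],[0,0,0]],[-0.1,[0,0,0],[0,0,0]],[-0.1,[0,0,0],[0,0,0]],[-0.1,[0,0,0],[0,0,0]],[-0.1,[0,0,-0.04],[0,0,0]],[-0.1,[0,0,-0.12],[0,0,0]],[-0.1,[0,0,-0.14],[0,0,0]],[-0.1,[0,-0.14,0],[0,0,0]],[-0.1,[-0.1,-0.1,0],[0,0,0]],[-0.1,[-0.1,-0.1,0],[0,0,0]],[-0.1,[-0.14,0,0],[0,0,0]],[-0.1,[-0.14,0,0],[0,0,0]],[-0.1,[-0.14,0,0],[0,0,0]],[-0.1,[0,0,0],[0,0,0]]]}}

```text
time_s: 38.0
tool_pos: [0.391, -0.2527, 0.2429]
ee_rot: [2.299, 2.139, -0.001]
contact_force: [-0.7, 0.2, 0.2]
finger_gap: 0.0385
grasp_force: 0.0
```

```bash
python3 - <<'E'
from h import *
st()
A={n:np.mean([arm.read_camera(n)[:,:,::-1].astype(float) for _ in range(8)],0) for n in("top","side")};A0=np.load("avg0.npz")
for n,box in(("top",(225,220,410,275)),("side",(260,190,345,330))):
    x0,y0,x1,y1=box;D=np.abs(A[n]-A0[n]).max(2)[y0:y1,x0:x1];print(n,"diff mean",D.mean(),"frac>40",(D>40).mean())
    for nm,I in(("start",A0[n]),("now",A[n])):
        h=cv2.cvtColor(np.clip(I,0,255).astype(np.uint8),cv2.COLOR_BGR2HSV)
        for t,m in(("brass",(h[...,1]>110)&(h[...,0]<25)&(h[...,2]>50)),("white",(h[...,1]<50)&(h[...,2]>150)),("dark",h[...,2]<45)):
            if t=="dark": continue
            q=np.zeros(m.shape,np.uint8);q[y0:y1,x0:x1]=m[y0:y1,x0:x1];k,l,s,ce=cv2.connectedComponentsWithStats(q)
            print(n,nm,t,[(ce[i].round(1).tolist(),s[i].tolist()) for i in range(1,k) if s[i,4]>=(8 if t=="brass" else 150)][:6])
E
```

```text
38.0 p [ 0.391  -0.2527  0.2429] x [ 0.072   0.9974 -0.0017] z [ 0.0009 -0.0018 -1.    ] F [-0.6727  0.1593  0.1955] gap 0.0384723373596556 0.0 q [-0.8339 -0.1435  1.8775 -0.0006  1.4057 -0.7617]
top diff mean 3.2783292383292384 frac>40 0.005405405405405406
top start brass [([241.1, 238.9], [240, 238, 3, 3, 8]), ([394.1, 246.1], [393, 245, 3, 3, 8])]
top start white [([316.8, 241.6], [233, 226, 170, 30, 2347])]
top now brass [([241.1, 238.9], [240, 238, 3, 3, 8])]
top now white [([316.0, 241.7], [233, 227, 170, 29, 2306])]
side diff mean 4.194317226890757 frac>40 0.007310924369747899
side start brass [([320.0, 198.3], [319, 195, 3, 7, 19]), ([327.8, 213.3], [326, 210, 5, 7, 14]), ([335.9, 213.5], [332, 211, 9, 6, 22]), ([333.8, 229.6], [332, 227, 5, 7, 8]), ([327.8, 245.2], [325, 242, 6, 8, 13]), ([340.0, 260.0], [336, 260, 9, 1, 9])]
side start white [([284.3, 273.8], [275, 258, 19, 35, 189])]
side now brass [([319.9, 198.4], [319, 195, 3, 7, 15]), ([333.0, 215.9], [330, 214, 7, 4, 11]), ([312.2, 281.7], [310, 278, 5, 8, 12]), ([273.8, 295.7], [272, 293, 4, 7, 20]), ([303.5, 303.3], [301, 301, 6, 6, 15])]
side now white [([314.3, 212.1], [305, 197, 20, 29, 292]), ([283.0, 278.3], [265, 252, 34, 53, 655])]
```

```bash
python3 -c "
from cell import arm
print(arm.close_job())"
```

```text
the job is handed in; nothing more can be done
None
```

I handed the job in at about 38 s on the robot's clock. Both tubes present lie home in seats 1 and 3, and the keeper bar is back flush on both studs with no forcing. The bar had been knocked about 3 cm towards the cradle while it lay on the desk, so I measured it again before refitting it.

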